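Find and mark the balance point of a probe carrier

ROBOT

A 6-joint arm with a two-finger parallel gripper is mounted at the origin on the work surface. World frame = base frame: x ahead of the robot, y to its left, z up, the work surface at z = 0. Lengths are in mm, angles in degrees, forces in N, time in s.
With the tool pointing down it reaches from about 150 to 775 mm from the base axis. Payload 6.1 kg.
Tool frame: the origin (TCP) lies on the front face of the gripper's body, between the roots of the fingers; the fingertips stand ahead of it and the grasp point (between the pads) lies 54 mm ahead of it (robot.tip_extent is the x of the fingertips in the tool frame, in mm); x points along the fingers, z is the direction in which the jaws open and shut, and the axes are right-handed (so a half turn about x gives the same grasp; the last joint's range is limited). The gripper opens to 85 mm and grips with 20 to 120 N. Pads are 22 mm wide; open, the fingers measure 114 mm over their backs; the gripper's body (76 mm by 85 mm) begins 54 mm behind the grasp point. The pads swing forward as they close: fully open they stand 13 mm farther back than shut.
Start: joints at [-72.078, 7.208, -2.269, 80.523, 0, 90], TCP at [161.548, -499.51, 303.895] pointing down, gripper open.
Joint ranges: [-155.77, 155.77], [-54.66, 111.73], [-72.52, 77.12], [-102.08, 115.82], [-83.92, 84.16], [-180, 180]. Speed limits (degrees/s): [136.94, 136.94, 172.46, 180, 180, 180].

INTERFACE

Orientations are given as a 3x3 rotation matrix whose columns are the frame's x, y, z axes.
In Python, from plant import robot, viewer gives the robot as it stands. The module is installed in compiled form; this text tells all that it offers.
- The arm moves only by the shell command python3 -m creep 'ROWS'. ROWS is JSON, a list of rows, each a list of 3 entries, a list of its own where there are three numbers: the closure, from -1 (fully open) to 1 (shut), so that 0 is half open, then the shift along the tool's x, y, z in cm, then the turn, a rotation vector about the tool's x, y, z in rad. In form: [[jaw, [tx, ty, tz], [rx, ry, rz]], ...]. A call has 1 to 8 rows; each row shifts and turns the pose as measured when the row begins, along the tool's axes as they then stand; what a row does not reach is not made up. A row lasts 1/8 s, in which the tool goes at most 62.5 mm and 10.7 degrees, less where a joint would pass 70% of its speed; a pose out of reach is approached as far as the arm can. A call is refused whole if a number of a shift passes 6.25 or a number of a turn 0.188, either way. A call with a gripper value outside its range is refused whole. The fingers move at their own pace and stop on an object; the grip force is fixed at half the most. Time passes only in rows, so rows that do not move let the fingers close. It gives the time, the measured TCP pose, the force and the opening at its end, in the units of the state.
- robot.sense(): the state, without advancing time (a new reading comes with each control period).
- viewer.snapshot(name): name is "scene" or "top" or "wrist"; returns a dict with "img" (384x512x3 uint8, red, green, blue), "fx", "fy", "cx", "cy" (pixels), "R" (3x3) and "t" (3): a world point X has camera coordinates R X + t; the wrist camera has in their place "hand_eye" (4x4, takes a point from camera to tool coordinates, whose origin is the TCP and whose axes are the tool frame's). Camera axes: x right, y down, z forward; pixel columns grow to the right and rows downward; lengths in mm; the calibration is good to about 2 mm. The wrist camera is an equidistant fisheye: a pixel r from the principal point sees the ray r / f radians off the axis. A picture is of the moment at which its call begins: read the wrist's pose just before it. There is no depth.
- robot.hand_in(): hands the job in, once; it reports no verdict.
The state is a dict: "time_s": time; "qpos": joint angles; "qvel": joint speeds; "joint_torque": joint torques, N m; "ee_pos": TCP position; "tool_rot": TCP orientation; "wrist_force": force on the tool from outside, world axes, zero at the start; "moment": the same for the moment, N m; "opening": finger opening in mm.
Only numpy, scipy, OpenCV 4.12 (cv2) and the standard library are available. Lean on these libraries where they do the work, as an engineer would, in place of code of your own. Each camera call takes 0.05 s, during which the arm holds its last target.

TASK

Find the balance point of the long square probe tube: slide it along its channel, over the end edge of the steel stand, only until it tips by itself onto the rubber catch, stopping right there so that it rests only lightly on the catch. Then mark the spot by setting the notched black clip astride the tube, directly over that edge, and leave it standing there with the tube still tipped. Work gently, never lift the tube out of the channel, and leave the other things alone.

Things in the scene. Friction and masses are not known exactly. Their poses are not given: they have to be found in the camera images.
- edge (a point): fulcrum: middle of the end edge of the steel stand's bed, on the bed's top face, 60 mm above the table. x points level along the channel and out over the edge, the way the tube is to slide; y across, z up. The bed (40 mm wide) reaches from here 170 mm back along -x.
- stand: fixed steel stand with bed, rails and catch on a base plate 310 x 70 x 12 mm (x -180 to +130 mm); origin on the table straight below the edge, same axes. Two low rails, 5 mm higher than the bed, guide the tube's sides from 40 to 165 mm behind the edge with 2 mm of play each side; the tube's ends are free to be pushed.
- catch: rubber-topped block on the stand: its top, 40 mm wide, 46 mm above the table (14 mm below the bed top), reaches from 95 to 115 mm beyond the edge; origin and axes as the stand's. The tipped tube rests on it about 0.12 rad nose-down. A finger still pressing on the tube's end can keep it from tipping by friction: push a little, back off, wait half a second and look.
- bar_center (a point): geometric centre of the long square aluminium tube, grey end caps, 320 x 18 x 18 mm, about 0.4 kg, lying in the channel with both ends overhanging the bed; x along its length, the same way as the edge's x (dips when it tips), z up. A hidden weight fixed inside puts its balance point anywhere within 30 mm either side of this centre. Pushing takes a few newtons.
- clip_center (a point): centre (half-way up) of the black plastic clip, 16 (x) x 36 (y) x 52 mm tall, 40 g, standing on its legs on the table. A notch 24 mm wide, 14 mm high runs through its underside along x, for the tube: clip x lies along the tube, either way round. Astride the tube its centre is 30 mm above the bed top. Across the 16 mm, grip its upper part so the finger tips stay above the notch.
- offcut: bystander: short offcut of the same square tube, 110 x 18 x 18 mm, lying flat
- screwdriver: bystander: screwdriver
- wrench: bystander: open-ended wrench
- bush: bystander: white ceramic bush, 44 mm across, 30 mm high
- weight: bystander: small brass knob weight, 36 mm across, 46 mm high
- mug: bystander: white mug, 76 mm across, 90 mm high
- jar: bystander: glass jar, 56 mm across, 70 mm high
Things that resemble listed ones, but are neither listed nor needed, are in the scene too. Of the things that look like the part that bears clip_center, take the one that is nearest to the robot's base at the start.

How it is judged (in metres and radians):
On the way, in this order (a step that is already met when the one before it is completed fails the run):
1. the tube has tipped onto the catch, the clip not yet on it (angle between bar_center's own x axis and vertical above 1.6408 rad and contact force between clip and bar below 0.05 N and contact force between the fingers and bar below 0.3 N), for 0.2 s.
2. the clip stands astride the tipped tube over the edge, let go (x of clip_center in the frame of edge between -0.007 and 0.007 m and z of clip_center in the frame of edge between 0.024 and 0.036 m and y of clip_center in the frame of edge between -0.008 and 0.008 m and angle between clip_center's own z axis and vertical below 0.25 rad and angle between the x axis of clip_center and the x axis of bar_center, either way round below 0.35 rad and contact force between clip and bar above 0.1 N and contact force between the fingers and clip below 0.05 N and angle between bar_center's own x axis and vertical above 1.6408 rad), for 0.2 s.
At the end, for the whole second after the job is handed in: Tube tipped over 0.07 rad, still, pressing the catch under 0.32 N (balance point at most some 8 mm past the edge); clip astride it, let go, still, upright within 0.25 rad, along it within 0.35 rad, centre within 7 mm of the edge along the tube, 8 mm across, 24-36 mm above the bed top (all of step 2 and contact force between bar and catch below 0.32 N and linear speed of each of clip, bar below 0.02 m/s and contact force between the fingers and bar below 0.05 N); the robot touches nothing.
It fails at once if the tube was lifted out of the channel (centre more than 35 mm above the bed top) (z of bar_center in the frame of edge above 0.035 m).
It fails at once if the tube was pressed on the stand or knocked against it with more than 28 N (contact force between bar and stand above 28 N).
It fails at once if the stand was pressed by the fingers with more than 25 N (contact force between the fingers and stand above 25 N).
It fails at once if the clip was pressed on the tube with more than 22 N (contact force between clip and bar above 22 N).
It fails at once if another thing on the table was moved more than 30 mm (distance of any of offcut, screwdriver, wrench, bush, weight, mug, jar from where it was at the start of the episode above 0.03 m).
It also fails if it takes over 72 s, if anything falls off the work surface, if the arm or the gripper's body presses on something with over 40 N, if the wrist force passes 120 N, or if a joint passes its speed limit or range.

## Working session

There is one attempt and no reset: what is moved stays moved. The work goes in short steps, Python scripts to look and compute and a shell command to move; the robot and the scene stay as the last step left them, time stands still between calls to the robot, and variables do not carry over. Pictures are saved under pics/ and viewed, and the job is handed in when it is done.

```bash
mkdir -p pics; ls; python3 - <<'E'
from plant import robot, viewer
import cv2, numpy as np
s=robot.sense()
for k in s: print(k,s[k])
print(robot.tip_extent)
for n in ("scene","top","wrist"):
    d=viewer.snapshot(n)
    cv2.imwrite(f"pics/{n}0.png",cv2.cvtColor(d["img"],cv2.COLOR_RGB2BGR))
    print(n,{k:np.round(v,4).tolist() for k,v in d.items() if k!="img"})
print(robot.sense()["time_s"])
E
```

```text
pics
time_s 0.0
qpos [-7.20766528e+01  7.24167669e+00 -2.32569769e+00  8.05246132e+01
  2.58386320e-04  9.00022300e+01]
qvel [-0.02179801  0.06538826  0.0310074  -0.02417306  0.05841116  0.04152876]
joint_torque [ 1.56599708e-03 -4.35921013e+01  3.52922344e+01  1.74720457e-02
  1.79247395e-04 -3.32104584e-06]
ee_pos [ 161.47691187 -499.24322608  303.13031365]
tool_rot [[-4.89788224e-04  9.51481061e-01  3.07706924e-01]
 [ 1.52895752e-03  3.07707314e-01 -9.51479832e-01]
 [-9.99998711e-01  4.44719797e-06 -1.60548554e-03]]
wrist_force [-0.6141689  -0.04492507 -0.29719303]
moment [-0.03053791 -0.00534033  0.01087619]
opening 85.38975481909202
72.6
scene {'fx': 354.4167, 'fy': 354.4167, 'cx': 255.0967, 'cy': 195.3432, 'R': [[0.8239, 0.5668, -0.003], [0.4296, -0.6279, -0.649], [-0.3697, 0.5334, -0.7608]], 't': [-490.1712, -198.2969, 1368.9851]}
top {'fx': 374.3318, 'fy': 374.3318, 'cx': 253.1658, 'cy': 182.7745, 'R': [[-0.0173, -0.9998, -0.004], [-0.9948, 0.0177, -0.1006], [0.1006, 0.0023, -0.9949]], 't': [30.2859, 603.3327, 1314.145]}
wrist {'fx': 297.3186, 'fy': 297.3186, 'cx': 255.0487, 'cy': 194.0719, 'hand_eye': [[0.0012, -0.2722, 0.9622, -68.5394], [0.0004, -0.9622, -0.2722, 69.8326], [1.0, 0.0007, -0.001, -0.4852], [0.0, 0.0, 0.0, 1.0]]}
0.15
```

View pics/scene0.png

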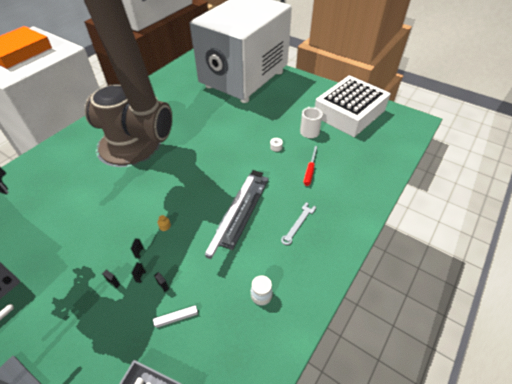

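View pics/top0.png

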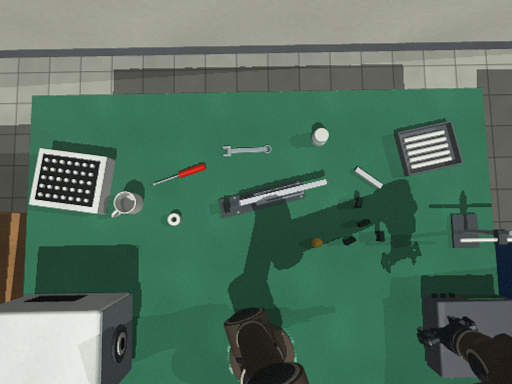

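View pics/wrist0.png

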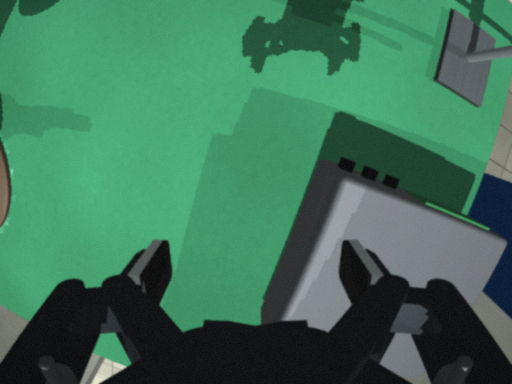

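```bash
python3 - <<'E'
import cv2
a=cv2.imread("pics/scene0.png");b=cv2.imread("pics/top0.png")
cv2.imwrite("pics/z1.png",cv2.resize(a[225:305,80:190],None,fx=7,fy=7,interpolation=cv2.INTER_CUBIC))
cv2.imwrite("pics/z2.png",cv2.resize(b[160:260,210:400],None,fx=4.2,fy=4.2,interpolation=cv2.INTER_CUBIC))
cv2.imwrite("pics/z3.png",cv2.resize(a[160:265,195:280],None,fx=5.5,fy=5.5,interpolation=cv2.INTER_CUBIC))
E
```

```text
(no output)
```

View pics/z1.png

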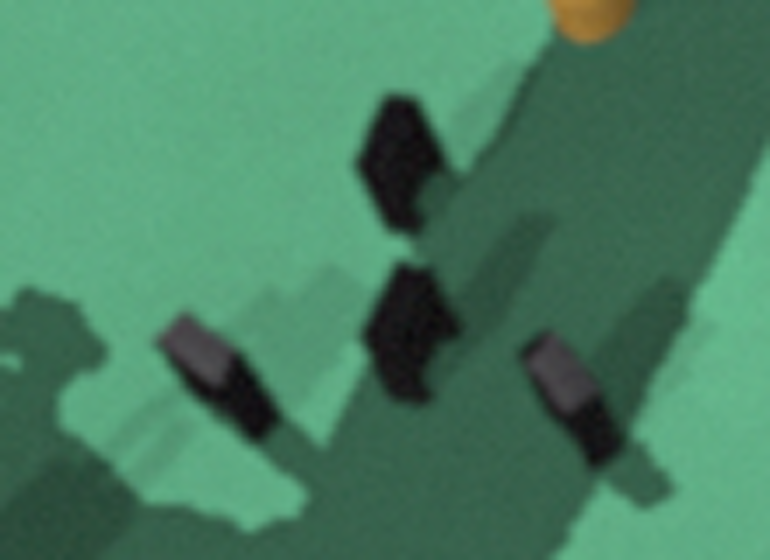

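View pics/z2.png

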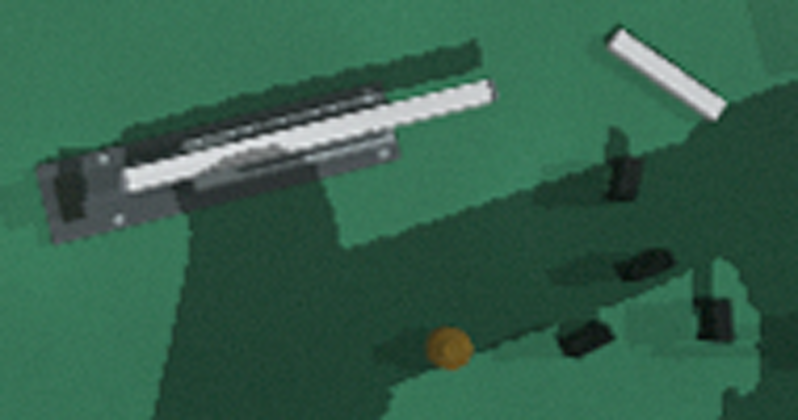

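View pics/z3.png

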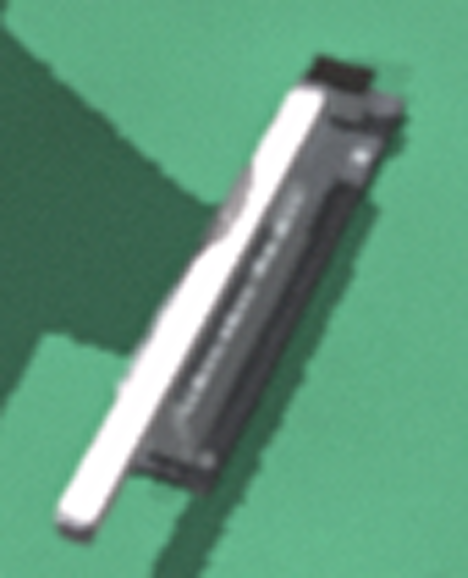

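```bash
cat > h.py <<'E'
from plant import robot, viewer
import cv2, numpy as np
def snap(n,name=None):
    s=robot.sense(); d=viewer.snapshot(n)
    d["ee"]=np.array(s["ee_pos"]); d["rot"]=np.array(s["tool_rot"]); d["n"]=n
    if name:
        cv2.imwrite(f"pics/{name}.png",cv2.cvtColor(d["img"],cv2.COLOR_RGB2BGR))
        np.savez(f"pics/{name}.npz",**{k:v for k,v in d.items()})
    return d
def load(name):
    z=np.load(f"pics/{name}.npz"); return {k:(z[k] if z[k].ndim else z[k].item()) for k in z}
def ray(d,uv):
    u,v=uv; x=(u-d["cx"])/d["fx"]; y=(v-d["cy"])/d["fy"]
    if d["n"]=="wrist":
        r=np.hypot(x,y); k=np.sin(r)/r if r>1e-9 else 1
        c=np.array([x*k,y*k,np.cos(r)]); H=np.array(d["hand_eye"])
        o=d["rot"]@H[:3,3]+d["ee"]; w=d["rot"]@H[:3,:3]@c
    else:
        R=np.array(d["R"]);o=-R.T@np.array(d["t"]); w=R.T@np.array([x,y,1])
    return o,w/np.linalg.norm(w)
def plane(d,uv,z):
    o,w=ray(d,uv); return o+w*(z-o[2])/w[2]
def proj(d,X):
    if d["n"]=="wrist":
        H=np.array(d["hand_eye"]); t=d["rot"].T@(np.array(X)-d["ee"]); c=H[:3,:3].T@(t-H[:3,3])
        r=np.arctan2(np.hypot(c[0],c[1]),c[2]); k=r/np.hypot(c[0],c[1])
        return np.array([d["cx"]+d["fx"]*c[0]*k,d["cy"]+d["fy"]*c[1]*k])
    c=np.array(d["R"])@X+np.array(d["t"]); return np.array([d["cx"]+d["fx"]*c[0]/c[2],d["cy"]+d["fy"]*c[1]/c[2]])
def isect(d1,uv1,d2,uv2):
    o1,w1=ray(d1,uv1);o2,w2=ray(d2,uv2)
    A=np.stack([w1,-w2],1);s=np.linalg.lstsq(A,o2-o1,rcond=None)[0]
    p,q=o1+s[0]*w1,o2+s[1]*w2; return (p+q)/2,np.linalg.norm(p-q)
def fwd(d=None):
    s=robot.sense(); return s
E
python3 - <<'E'
from h import *
d=snap("top","top1"); 
f=lambda u,v:(210+u/4.2,160+v/4.2)
for n,p,z in [("baseA",(40,170),12),("baseB",(55,240),12),("baseC",(397,155),12),("tubenear",(493,90),78),("tubefar",(127,180),78),("catch",(70,190),46)]:
    print(n,plane(d,f(*p),z).round(0))
for p in [(585,335),(645,263),(712,318),(625,178)]: print(plane(d,f(*p),52).round(0), np.linalg.norm(plane(d,f(*p),26)[:2]))
E
```

```text
baseA [543. 143.  12.]
baseB [483. 130.  12.]
baseC [ 551. -166.   12.]
tubenear [ 599. -237.   78.]
tubefar [530.  65.  78.]
catch [524. 115.  46.]
[ 397. -311.   52.] 506.8978504317679
[ 455. -363.   52.] 586.7829971374107
[ 409. -417.   52.] 589.0233719750419
[ 526. -350.   52.] 636.6780176117393
```

```bash
python3 -m creep '[[-1,[0,4.8,-1.9],[0.044,0,0]],[-1,[0,4.8,-1.9],[0.044,0,0]],[-1,[0,4.8,-1.9],[0,0,0]],[-1,[0,4.8,-1.9],[0,0,0]],[-1,[0,4.8,-1.9],[0,0,0]],[-1,[0,4.8,-1.9],[0,0,0]],[-1,[0,0,0],[0,0,0]]]'
python3 - <<'E'
from h import *
s=robot.sense();print(s["ee_pos"],s["tool_rot"])
snap("wrist","w1")
E
```

```text
time_s: 1.08
ee_pos: [420.2, -314.6, 301.5]
tool_rot: [[-0.001, 0.976, 0.216], [0.002, 0.216, -0.976], [-1.0, -0.001, -0.003]]
wrist_force: [0.6, -0.6, -0.9]
opening: 85.2
[ 420.21705968 -314.57978452  301.54385833] [[-1.37454271e-03  9.76297445e-01  2.16428762e-01]
 [ 2.29633509e-03  2.16431478e-01 -9.76295110e-01]
 [-9.99996419e-01 -8.44966370e-04 -2.53940039e-03]]
```

View pics/w1.png

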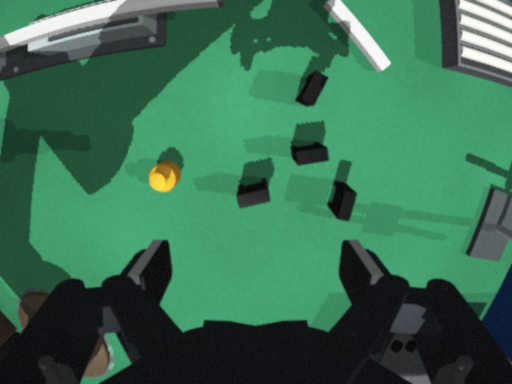

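```bash
python3 -m creep '[[-1,[0,3.9,-4.7],[0,0,0]],[-1,[0,3.9,-4.7],[0,0,0]],[-1,[0,3.9,-4.7],[0,0,0]],[-1,[0,3.9,-4.7],[0,0,0]],[-1,[0,3.9,-4.7],[0,0,0]],[-1,[0,0,0],[0,0,0]]]'
python3 - <<'E'
from h import *
s=robot.sense();print(s["ee_pos"],s["tool_rot"],s["qpos"])
snap("wrist","w2")
E
```

```text
time_s: 1.88
ee_pos: [561.0, -44.1, 300.9]
tool_rot: [[-0.003, 0.979, 0.202], [-0.0, 0.202, -0.979], [-1.0, -0.003, -0.001]]
wrist_force: [0.2, 0.6, -0.4]
opening: 85.4
[560.99892887 -44.1241728  300.85474981] [[-2.96441582e-03  9.79404076e-01  2.01888258e-01]
 [-8.99795260e-05  2.01888883e-01 -9.79408429e-01]
 [-9.99995602e-01 -2.92153965e-03 -5.10356285e-04]] [-4.48991620e+00  1.14605535e+01  2.40255995e+00  8.11109304e+01
 -1.84359863e-02  1.63862666e+02]
```

View pics/w2.png

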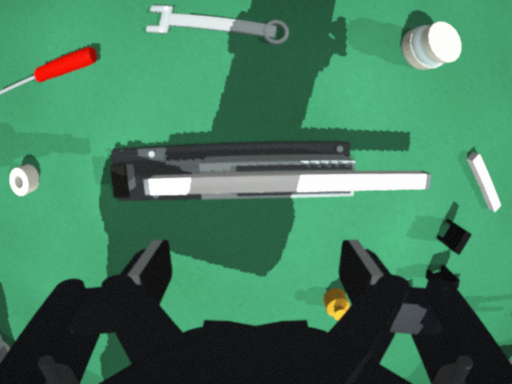

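```bash
python3 - <<'E'
import cv2
a=cv2.imread("pics/w2.png")
cv2.imwrite("pics/z4.png",cv2.resize(a[130:215,100:270],None,fx=4.7,fy=4.7,interpolation=cv2.INTER_CUBIC))
cv2.imwrite("pics/z5.png",cv2.resize(a[130:215,270:440],None,fx=4.7,fy=4.7,interpolation=cv2.INTER_CUBIC))
E
```

```text
(no output)
```

View pics/z4.png

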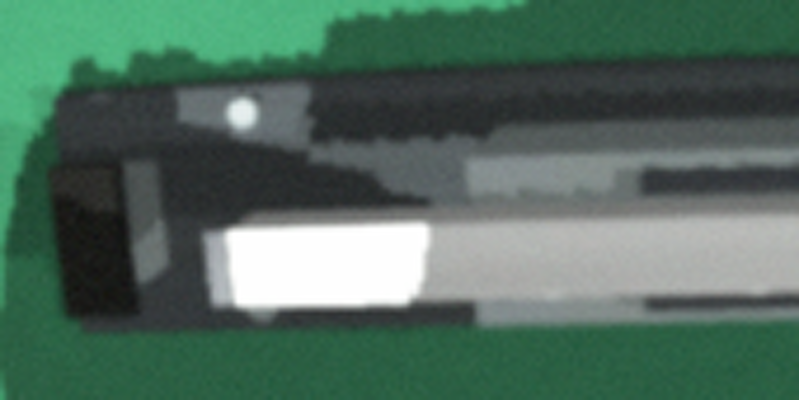

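View pics/z5.png

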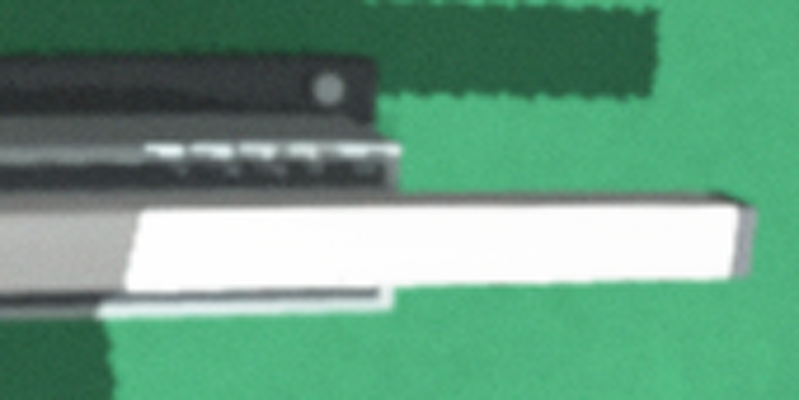

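```bash
python3 - <<'E'
from h import *
d=load("w2")
f=lambda u,v:(100+u/4.7,130+v/4.7)
g=lambda u,v:(270+u/4.7,130+v/4.7)
P=lambda n,p,z:print(n,plane(d,p,z).round(1))
P("edge far",f(467,157),60);P("edge near",f(475,323),60)
P("bed back near",g(397,308),60);P("bed back far",g(399,150),60)
P("catch back edge L",f(50,168),46);P("",f(66,316),46);P("catch R",f(122,162),46);P("",f(136,316),46)
P("base far left",f(65,92),12);P("base far right",g(375,58),12)
P("tube tail top",g(740,207),78);P("",g(733,277),78);P("tube nose top",f(228,230),78);P("",f(231,306),78)
E
```

```text
edge far [563.9  18.2  60. ]
edge near [525.4  10.2  60. ]
bed back near [ 563.7 -156.7   60. ]
bed back far [ 600.6 -146.3   60. ]
catch back edge L [538.2 129.   46. ]
 [499.6 121.2  46. ]
catch R [543.4 108.5  46. ]
 [503.9 100.8  46. ]
base far left [551.  143.1  12. ]
base far right [ 618.5 -151.3   12. ]
tube tail top [ 610.1 -231.3   78. ]
 [ 593.2 -235.5   78. ]
tube nose top [541.2  67.1  78. ]
 [523.7  64.5  78. ]
```

```bash
python3 -m creep '[[1,[2,0,4.8],[-0.023,0,0]],[1,[2,0,4.8],[0,0,0]],[1,[2,0,4.8],[0,0,0]],[1,[2,0,4.8],[0,0,0]],[1,[2,0,4.6],[0,0,0]],[1,[0,0,0],[0,0,0]]]'
python3 - <<'E'
from h import *
s=robot.sense();print(s["ee_pos"],s["tool_rot"],s["qpos"][5],s["opening"],robot.tip_extent)
snap("wrist","w3")
snap("scene","s3")
a=cv2.imread("pics/s3.png")
cv2.imwrite("pics/z6.png",cv2.resize(a[120:320,150:350],None,fx=3,fy=3,interpolation=cv2.INTER_CUBIC))
E
```

```text
time_s: 2.68
ee_pos: [604.8, -297.0, 200.0]
tool_rot: [[-0.003, 0.978, 0.21], [-0.003, 0.21, -0.978], [-1.0, -0.004, 0.002]]
wrist_force: [-0.9, 0.4, -0.2]
opening: 0.5
[ 604.83815471 -296.95451308  200.04901597] [[-0.0031102   0.97769751  0.209995  ]
 [-0.00289677  0.20998633 -0.97770003]
 [-0.99999097 -0.00364915  0.00217906]] 141.80410626770316 0.4923185052604814 72.6
```

View pics/w3.png

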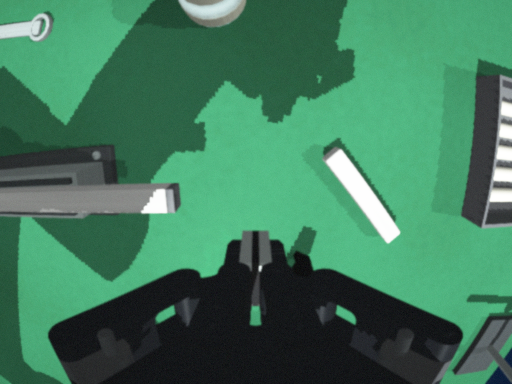

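View pics/z6.png

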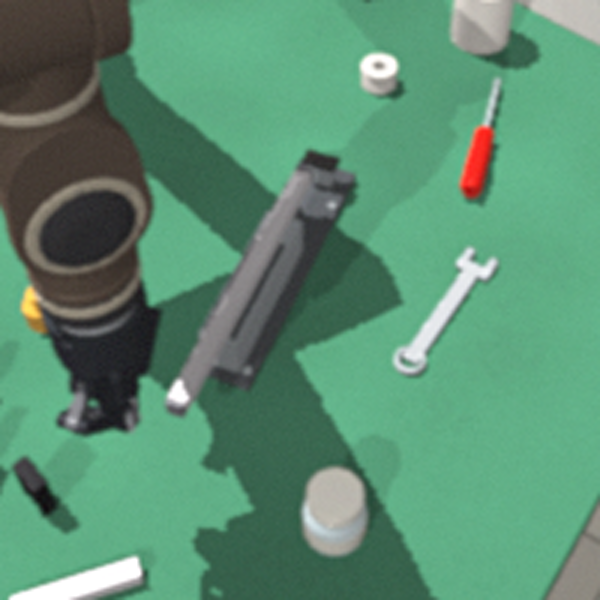

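```bash
cat >> h.py <<'E'
E0=np.array([544.8,13.2]); DX=np.array([-0.2245,0.9745]); DY=np.array([-0.9745,-0.2245])
def es(p): p=np.array(p)[:2]-E0; return np.round([p@DX,p@DY],1)
E
python3 - <<'E'
from h import *
d=load("w3"); a=cv2.imread("pics/w3.png")
cv2.imwrite("pics/z7.png",cv2.resize(a[165:225,110:200],None,fx=8,fy=8,interpolation=cv2.INTER_CUBIC))
print(es(d["ee"]))
print(es(plane(load("w2"),(255,250),78)))
E
```

```text
[-315.7   11.1]
[-56.7  73.8]
```

View pics/z7.png

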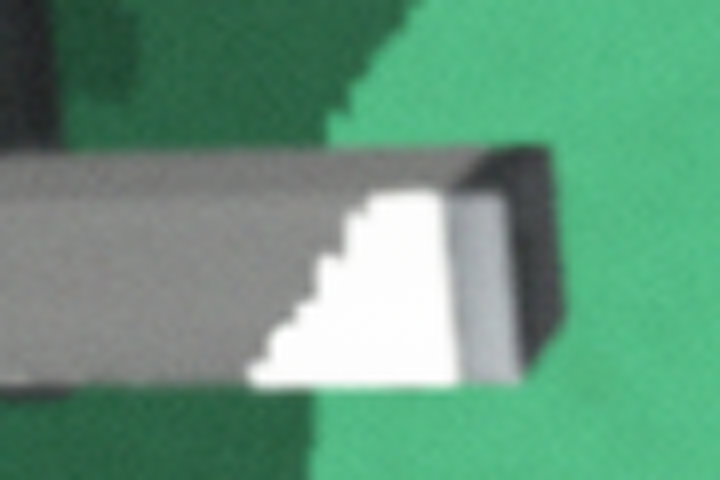

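```bash
python3 - <<'E'
from h import *
d=load("w3")
for p in [(173.4,188.75),(175,212.9)]: print(plane(d,p,78),es(plane(d,p,78)))
d=load("w2")
for u,v in [(205,232),(210,306)]: print(es(plane(d,(100+u/4.7,130+v/4.7),78)))
for u,v in [(752,207),(747,277)]: print(es(plane(d,(270+u/4.7,130+v/4.7),78)))
E
```

```text
[ 611.82613384 -238.18886352   78.        ] [-260.    -8.9]
[ 594.75994893 -241.60204217   78.        ] [-259.5    8.5]
[59.  -8.3]
[59.9  8.9]
[-256.6   -8.7]
[-257.5    8.7]
```

```bash
python3 -m creep '[[1,[2.9,0.6,0],[-0.015,0,0]],[1,[2.9,0.5,0],[0,0,0]],[1,[0,0,-1.5],[0,0,0]],[1,[0,0,-1.5],[0,0,0]],[1,[0,0,0],[0,0,0]]]'
python3 - <<'E'
from h import *
s=robot.sense();print(s["ee_pos"],s["tool_rot"],es(s["ee_pos"]))
snap("wrist","w4")
E
```

```text
time_s: 3.4
ee_pos: [608.3, -259.0, 151.9]
tool_rot: [[0.008, 0.973, 0.229], [-0.006, 0.229, -0.973], [-1.0, 0.006, 0.008]]
wrist_force: [0.6, 0.6, 1.2]
opening: -0.3
[ 608.31300256 -259.0484876   151.91285877] [[ 0.0077278   0.9733307   0.2292763 ]
 [-0.00622217  0.22932551 -0.9733299 ]
 [-0.99995078  0.0060951   0.00782841]] [-279.6   -0.8]
```

View pics/w4.png

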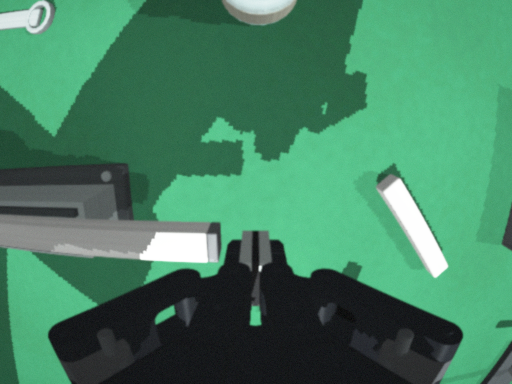

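```bash
python3 -m creep '[[1,[1.0,0,0.2],[0,0,0]],[1,[0.2,0,0],[0,0,0]],[1,[0,0,0],[0,0,0]]]'

```

```text
time_s: 3.82
ee_pos: [609.8, -262.4, 140.9]
tool_rot: [[0.011, 0.973, 0.229], [-0.008, 0.229, -0.973], [-1.0, 0.009, 0.01]]
wrist_force: [-0.1, -0.0, -0.6]
opening: 0.1
```

```bash
python3 -m creep '[[1,[0,0,-0.8],[0,0,0]],[1,[0,0,-0.8],[0,0,0]],[1,[0,0,-0.8],[0,0,0]],[1,[0,0,-0.8],[0,0,0]],[1,[0,0,-0.8],[0,0,0]],[1,[0,0,-0.8],[0,0,0]],[1,[0,0,-0.8],[0,0,0]],[1,[0,0,0],[0,0,0]]]'
python3 - <<'E'
from h import *
s=robot.sense();print(s["wrist_force"],es(s["ee_pos"]))
snap("wrist","w5")
E
```

```text
time_s: 4.82
ee_pos: [596.3, -204.7, 140.5]
tool_rot: [[0.011, 0.974, 0.228], [-0.01, 0.228, -0.974], [-1.0, 0.009, 0.012]]
wrist_force: [0.0, -0.0, 0.6]
opening: -0.4
[ 0.00614006 -0.00197071  0.55467523] [-223.9   -1.3]
```

View pics/w5.png

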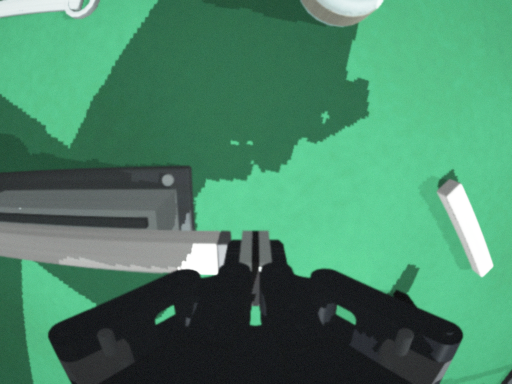

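```bash
python3 -m creep '[[1,[0,0,-0.6],[0,0,0]],[1,[0,0,-0.6],[0,0,0]],[1,[0,0,0],[0,0,0]],[1,[0,0,0.4],[0,0,0]],[1,[0,0,0],[0,0,0]],[1,[0,0,0],[0,0,0]],[1,[0,0,0],[0,0,0]]]'
cat > look.py <<'E'
import sys
from h import *
n=sys.argv[1]
s=robot.sense();print(s["wrist_force"].round(2),es(s["ee_pos"]),s["time_s"],s["ee_pos"][2].round(1))
snap("wrist","w"+n); snap("scene","s"+n)
a=cv2.imread(f"pics/w{n}.png");b=cv2.imread(f"pics/s{n}.png")
x=cv2.resize(a[180:300,20:300],None,fx=2.5,fy=2.5,interpolation=cv2.INTER_CUBIC)
y=cv2.resize(b[150:260,190:290],None,fx=2.7,fy=2.7,interpolation=cv2.INTER_CUBIC)
o=np.zeros((600,700,3),np.uint8);o[:300,:700]=x;o[300:300+y.shape[0],:y.shape[1]]=y[:300]
cv2.imwrite(f"pics/l{n}.png",o)
E
python3 look.py 6
```

```text
time_s: 5.75
ee_pos: [594.3, -196.7, 140.0]
tool_rot: [[0.011, 0.974, 0.228], [-0.009, 0.228, -0.974], [-1.0, 0.009, 0.011]]
wrist_force: [-0.4, 0.1, 0.4]
opening: 0.4
[-0.37  0.09  0.35] [-215.7   -1.1] 5.75 140.0
```

View pics/l6.png

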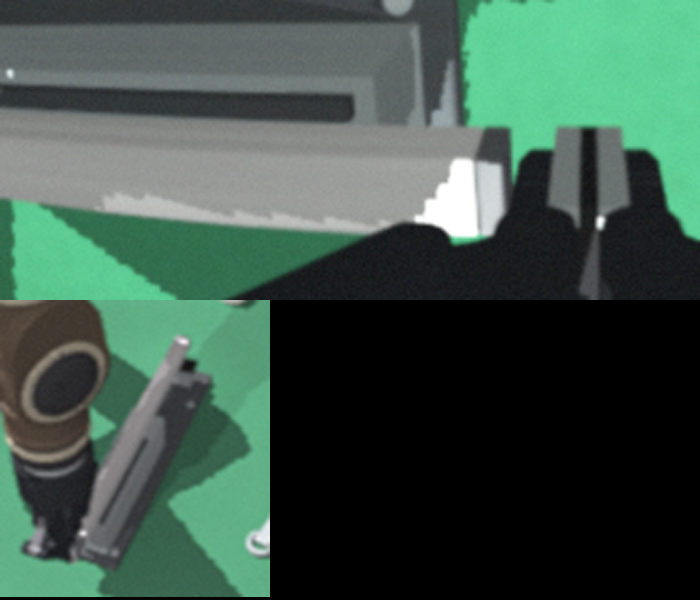

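```bash
python3 - <<'E'
from h import *
d=load("w6")
for u,v in [(503,167),(498,233)]: print(es(plane(d,(20+u/2.5,180+v/2.5),78)))
E
```

```text
[-199.1   -7.7]
[-197.5    7.3]
```

```bash
python3 -m creep '[[1,[0,0,-0.4],[0,0,0]],[1,[0,0,-0.4],[0,0,0]],[1,[0,0,0],[0,0,0]],[1,[0,0,0.4],[0,0,0]],[1,[0,0,0],[0,0,0]],[1,[0,0,0],[0,0,0]],[1,[0,0,0],[0,0,0]]]'
python3 look.py 7
```

```text
time_s: 6.72
ee_pos: [593.4, -192.5, 140.0]
tool_rot: [[0.011, 0.974, 0.228], [-0.009, 0.228, -0.974], [-1.0, 0.009, 0.011]]
wrist_force: [0.6, -0.0, 1.2]
opening: -0.1
[ 0.64 -0.04  1.24] [-211.3   -1.2] 6.725 140.0
```

View pics/l7.png

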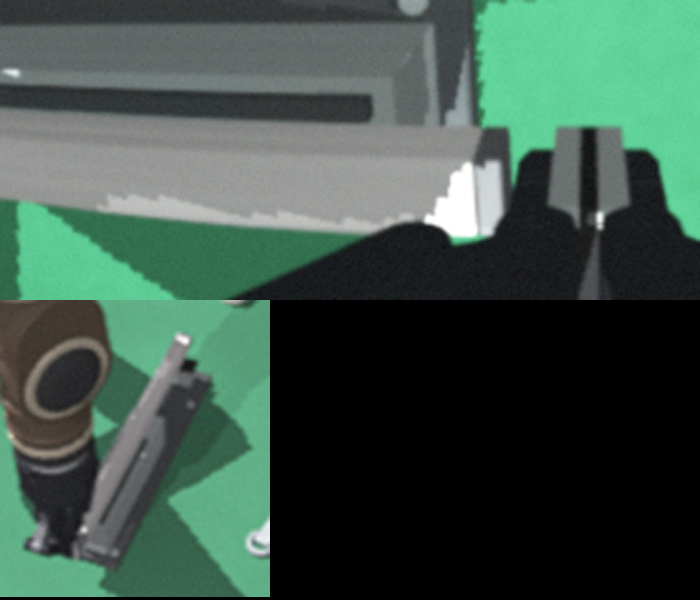

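```bash
cat > chk.py <<'E'
import sys
from h import *
n=sys.argv[1]
s=robot.sense();print(es(s["ee_pos"]),s["time_s"],s["ee_pos"][2].round(1))
d=snap("wrist","w"+n)
r=load("w7")["img"][225:280,195:235].astype(float); print("diff",abs(d["img"][225:280,195:235]-r).mean().round(2))
E
python3 -m creep '[[1,[0,0,-0.4],[0,0,0]],[1,[0,0,-0.4],[0,0,0]],[1,[0,0,0],[0,0,0]],[1,[0,0,0.4],[0,0,0]],[1,[0,0,0],[0,0,0]],[1,[0,0,0],[0,0,0]],[1,[0,0,0],[0,0,0]]]'|head -1
python3 chk.py 8
```

```text
time_s: 7.7
[-207.    -1.1] 7.7 140.0
diff 8.7
```

```bash
python3 -m creep '[[1,[0,0,-0.35],[0,0,0]],[1,[0,0,-0.35],[0,0,0]],[1,[0,0,0],[0,0,0]],[1,[0,0,0.4],[0,0,0]],[1,[0,0,0],[0,0,0]],[1,[0,0,0],[0,0,0]],[1,[0,0,0],[0,0,0]]]'|head -1
python3 chk.py 9
```

```text
time_s: 8.62
[-203.7   -1.1] 8.625 140.0
diff 11.74
```

```bash
python3 -m creep '[[1,[0,0,-0.35],[0,0,0]],[1,[0,0,-0.35],[0,0,0]],[1,[0,0,0],[0,0,0]],[1,[0,0,0.4],[0,0,0]],[1,[0,0,0],[0,0,0]],[1,[0,0,0],[0,0,0]],[1,[0,0,0],[0,0,0]]]'|head -1
python3 look.py 10; python3 chk.py 10
```

```text
time_s: 9.55
[-0.26  0.87  0.67] [-200.5   -1.1] 9.55 140.0
[-200.5   -1.1] 9.65 140.0
diff 17.81
```

View pics/l10.png

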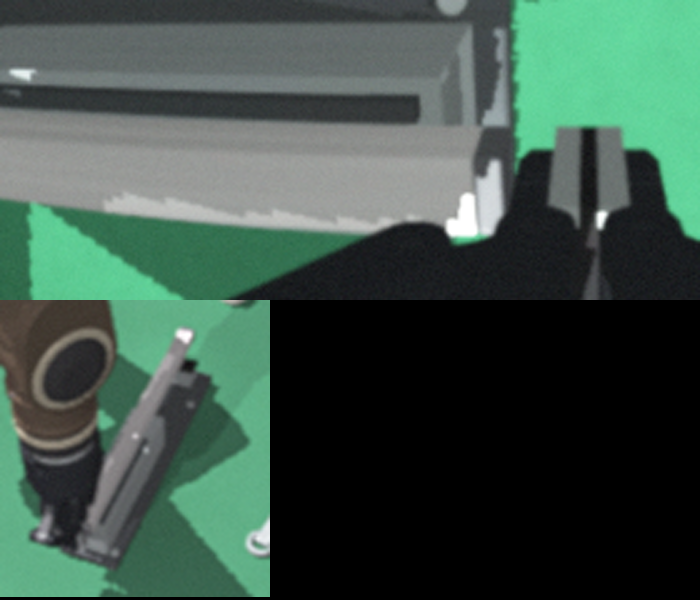

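```bash
cat > chk.py <<'E'
import sys
from h import *
n=int(sys.argv[1])
s=robot.sense()
d=snap("wrist",f"w{n}")
r=load(f"w{n-1}")["img"][225:280,195:235].astype(float); print(es(s["ee_pos"]),"diff",abs(d["img"][225:280,195:235]-r).mean().round(2))
E
python3 -m creep '[[1,[0,0,-0.35],[0,0,0]],[1,[0,0,-0.35],[0,0,0]],[1,[0,0,0],[0,0,0]],[1,[0,0,0.4],[0,0,0]],[1,[0,0,0],[0,0,0]],[1,[0,0,0],[0,0,0]],[1,[0,0,0],[0,0,0]]]'|head -1
python3 chk.py 11
```

```text
time_s: 10.58
[-197.2   -1.2] diff 12.72
```

```bash
python3 -m creep '[[1,[0,0,-0.35],[0,0,0]],[1,[0,0,-0.35],[0,0,0]],[1,[0,0,0],[0,0,0]],[1,[0,0,0.4],[0,0,0]],[1,[0,0,0],[0,0,0]],[1,[0,0,0],[0,0,0]],[1,[0,0,0],[0,0,0]]]'|head -1
python3 chk.py 12
```

```text
time_s: 11.5
[-194.    -1.2] diff 13.88
```

```bash
cat > m.py <<'E'
import sys
from h import *
n=sys.argv[1]
a=cv2.imread(f"pics/w{n}.png")
cv2.imwrite(f"pics/m{n}.png",cv2.resize(a[180:300,20:300],None,fx=2,fy=2,interpolation=cv2.INTER_CUBIC))
E
python3 m.py 12
```

```text
(no output)
```

View pics/m12.png

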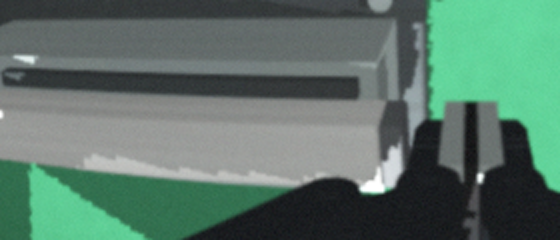

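```bash
python3 -m creep '[[1,[0,0,-0.35],[0,0,0]],[1,[0,0,-0.35],[0,0,0]],[1,[0,0,0],[0,0,0]],[1,[0,0,0.4],[0,0,0]],[1,[0,0,0],[0,0,0]],[1,[0,0,0],[0,0,0]],[1,[0,0,0],[0,0,0]]]'|head -1
python3 chk.py 13; python3 m.py 13
```

```text
time_s: 12.42
[-190.7   -1.1] diff 10.22
```

View pics/m13.png

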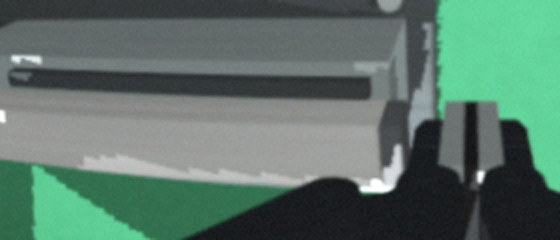

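```bash
python3 -m creep '[[1,[0,0,-0.35],[0,0,0]],[1,[0,0,-0.35],[0,0,0]],[1,[0,0,0],[0,0,0]],[1,[0,0,0.4],[0,0,0]],[1,[0,0,0],[0,0,0]],[1,[0,0,0],[0,0,0]],[1,[0,0,0],[0,0,0]]]'|head -1
python3 chk.py 14; python3 m.py 14
```

```text
time_s: 13.35
[-187.4   -1.1] diff 9.1
```

View pics/m14.png

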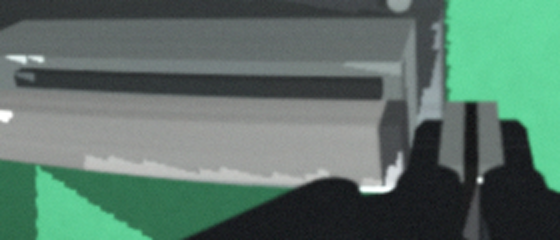

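Not tipped (tail cap still at the same spot). Continue.

```bash
python3 -m creep '[[1,[0,0,-0.35],[0,0,0]],[1,[0,0,-0.35],[0,0,0]],[1,[0,0,0],[0,0,0]],[1,[0,0,0.4],[0,0,0]],[1,[0,0,0],[0,0,0]],[1,[0,0,0],[0,0,0]],[1,[0,0,0],[0,0,0]]]'|head -1
python3 chk.py 15; python3 m.py 15
```

```text
time_s: 14.28
[-184.2   -1.1] diff 10.22
```

View pics/m15.png

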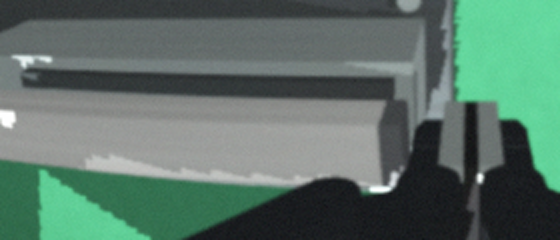

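```bash
python3 -m creep '[[1,[0,0,-0.35],[0,0,0]],[1,[0,0,-0.35],[0,0,0]],[1,[0,0,0],[0,0,0]],[1,[0,0,0.4],[0,0,0]],[1,[0,0,0],[0,0,0]],[1,[0,0,0],[0,0,0]],[1,[0,0,0],[0,0,0]]]'|head -1
python3 chk.py 16; python3 m.py 16
```

```text
time_s: 15.2
[-180.9   -1.1] diff 9.74
```

View pics/m16.png

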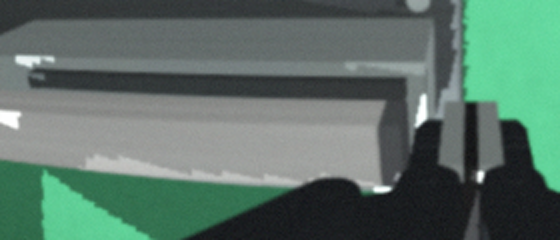

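```bash
python3 -m creep '[[1,[0,0,-0.35],[0,0,0]],[1,[0,0,-0.35],[0,0,0]],[1,[0,0,0],[0,0,0]],[1,[0,0,0.4],[0,0,0]],[1,[0,0,0],[0,0,0]],[1,[0,0,0],[0,0,0]],[1,[0,0,0],[0,0,0]]]'|head -1
python3 chk.py 17; python3 m.py 17
```

```text
time_s: 16.12
[-177.7   -1.1] diff 37.3
```

View pics/m17.png

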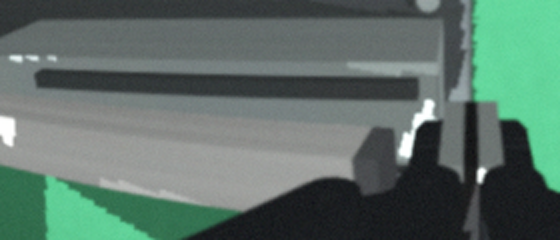

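```bash
python3 -m creep '[[1,[0,0,1],[0,0,0]],[1,[0,0,2],[0,0,0]],[1,[0,0,3],[0,0,0]],[1,[-3,0,2],[0,0,0]],[1,[-3,0,2],[0,0,0]],[1,[0,0,0],[0,0,0]]]'
python3 - <<'E'
from h import *
snap("wrist","w18");snap("scene","s18")
b=cv2.imread("pics/s18.png")
cv2.imwrite("pics/z18.png",cv2.resize(b[140:260,180:300],None,fx=5,fy=5,interpolation=cv2.INTER_CUBIC))
E
```

```text
time_s: 16.92
ee_pos: [609.2, -265.5, 201.6]
tool_rot: [[0.011, 0.974, 0.226], [-0.009, 0.226, -0.974], [-1.0, 0.009, 0.011]]
wrist_force: [-0.3, 0.2, -0.2]
opening: 0.4
```

View pics/w18.png

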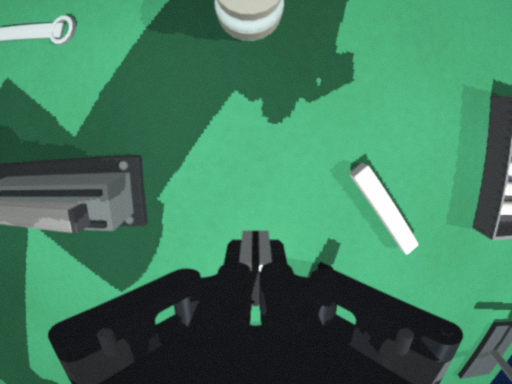

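View pics/z18.png

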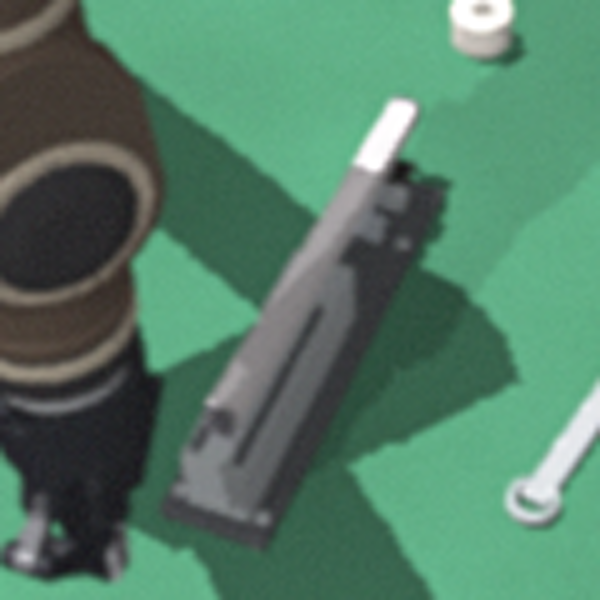

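```bash
python3 - <<'E'
from h import *
a=cv2.imread("pics/w1.png")
z=cv2.resize(a[160:230,150:290],None,fx=5.5,fy=5.5,interpolation=cv2.INTER_CUBIC)
z=np.clip(z.astype(float)*1.8+20,0,255).astype(np.uint8)
cv2.imwrite("pics/z8.png",z)
d=load("w1");print(plane(d,(253,187),52),plane(d,(164,172),46), plane(d,(310,150),52),plane(d,(343,195),52))
E
```

```text
[ 407.35306966 -313.54065778   52.        ] [ 401.1939507  -210.10012818   46.        ] [ 461.47977148 -364.96069089   52.        ] [ 420.78198054 -416.05482621   52.        ]
```

View pics/z8.png

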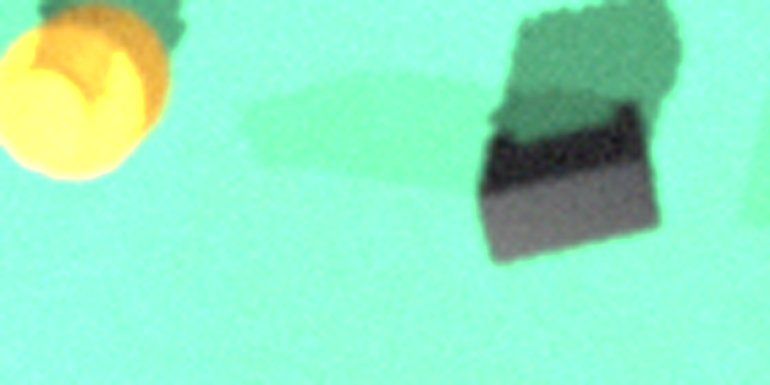

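```bash
python3 - <<'E'
from h import *
d=load("w1")
P=np.array([plane(d,(150+u/5.5,160+v/5.5),52) for u,v in [(480,192),(645,160),(660,225),(497,263)]])
print(P.round(1),P.mean(0)); 
for i in range(4):
    e=P[(i+1)%4]-P[i];print(np.linalg.norm(e).round(1),np.degrees(np.arctan2(e[1],e[0])).round(1))
E
```

```text
[[ 394.7 -298.4   52. ]
 [ 408.5 -329.5   52. ]
 [ 395.8 -335.6   52. ]
 [ 380.6 -304.8   52. ]] [ 394.86886054 -317.06887448   52.        ]
34.0 -66.1
14.1 -154.3
34.3 116.4
15.5 24.6
```

```bash
python3 -m creep '[[0,[0,-5.5,0],[0,0,0]],[0,[0,-5.5,0],[0,0,0]],[0,[0,-5.5,0],[0,0,0]],[0,[0,-5.5,0],[0,0,0]],[0,[0,0,0],[-0.178,0,0]],[0,[0,0,0],[-0.178,0,0]],[0,[0,0,0],[-0.178,0,0]],[0,[0,0,0],[-0.178,0,0]]]'
python3 -m creep '[[0,[0,0,0],[-0.178,0,0]],[0,[0,0,0],[-0.178,0,0]],[0,[0,0,0],[-0.178,0,0]],[0,[0,0,0],[-0.178,0,0]],[0,[0,0,0],[-0.178,0,0]],[0,[0,0,0],[-0.16,0,0]],[0,[0,0,0],[0,0,0]]]'
python3 - <<'E'
from h import *
s=robot.sense();print(s["ee_pos"],np.degrees(np.arctan2(s["tool_rot"][1,2],s["tool_rot"][0,2])),s["qpos"])
snap("wrist","w19")
E
```

```text
time_s: 18.02
ee_pos: [382.2, -308.3, 184.8]
tool_rot: [[-0.008, 0.566, 0.824], [0.005, 0.824, -0.566], [-1.0, -0.001, -0.009]]
wrist_force: [0.7, -0.4, 0.2]
opening: 42.6
time_s: 18.9
ee_pos: [377.8, -301.6, 174.7]
tool_rot: [[-0.021, -0.469, 0.883], [0.015, 0.883, 0.469], [-1.0, 0.023, -0.011]]
wrist_force: [0.0, -0.2, -0.2]
opening: 42.8
[ 377.8401177  -301.58374295  174.6854575 ] 27.99598730920226 [-3.85728467e+01  5.67241011e+00 -2.03785056e+01  6.54305795e+01
 -5.04426982e-02  2.34392459e+01]
```

View pics/w19.png

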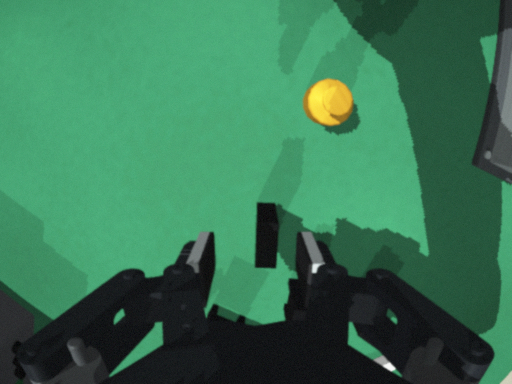

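```bash
python3 - <<'E'
from h import *
a=cv2.imread("pics/w19.png")
z=cv2.resize(a[190:280,230:310],None,fx=8,fy=8,interpolation=cv2.INTER_CUBIC)
z=np.clip(z.astype(float)*2.2+20,0,255).astype(np.uint8)
cv2.imwrite("pics/z9.png",z)
E
```

```text
(no output)
```

View pics/z9.png

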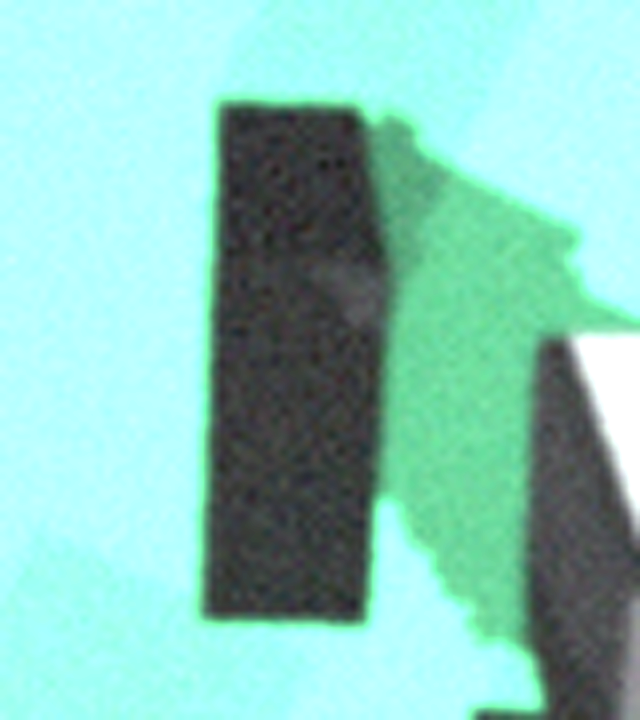

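```bash
python3 - <<'E'
from h import *
d=load("w19")
P=np.array([plane(d,(230+u/8,190+v/8),52) for u,v in [(213,256),(387,258),(368,620),(204,615)]])
print(P.round(1),P.mean(0)); 
for i in range(4):
    e=P[(i+1)%4]-P[i];print(np.linalg.norm(e).round(1),np.degrees(np.arctan2(e[1],e[0])).round(1))
c=P.mean(0)-d["ee"]; print("tool delta",(d["rot"].T@c).round(1))
E
```

```text
[[ 379.2 -302.7   52. ]
 [ 392.5 -295.8   52. ]
 [ 408.5 -327.4   52. ]
 [ 395.  -334.    52. ]] [ 393.77364721 -314.97430481   52.        ]
15.0 27.4
35.4 -63.2
15.0 -154.1
35.1 116.8
tool delta [122.1 -22.2   9.1]
```

```bash
python3 -m creep '[[0,[0,-2.0,0.8],[0.026,-0.011,-0.023]],[0,[2,0,0],[0,0,0]],[0,[2,0,0],[0,0,0]],[0,[0,0,0],[0,0,0]]]'
python3 - <<'E'
from h import *
s=robot.sense();c=np.array([393.9,-315.3,26])-s["ee_pos"];print((s["tool_rot"].T@c).round(1),np.degrees(np.arctan2(s["tool_rot"][1,2],s["tool_rot"][0,2])))
snap("wrist","w20")
E
```

```text
time_s: 19.45
ee_pos: [398.0, -318.2, 132.6]
tool_rot: [[0.004, -0.435, 0.9], [-0.004, 0.9, 0.435], [-1.0, -0.005, 0.002]]
wrist_force: [-0.4, 0.8, 0.2]
opening: 42.7
[106.6   5.   -2.6] 25.798351926801004
```

View pics/w20.png

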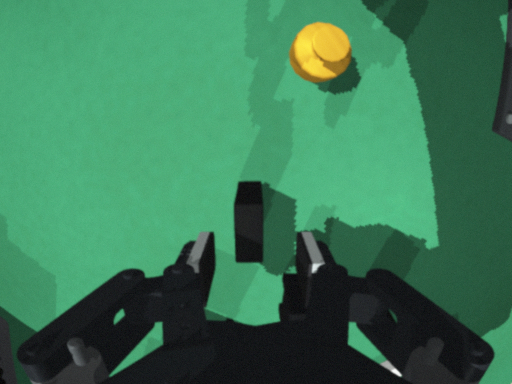

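```bash
python3 -m creep '[[0,[1.2,0.4,-0.2],[0,0,0]],[0,[1.2,0.1,0],[0,0,0]],[0,[1.0,0,0],[0,0,0]],[0,[0,0,0],[0,0,0]]]'
python3 - <<'E'
from h import *
s=robot.sense();c=np.array([393.9,-315.3,26])-s["ee_pos"];print((s["tool_rot"].T@c).round(1),s["wrist_force"])
snap("wrist","w21")
E
```

```text
time_s: 20.0
ee_pos: [395.3, -315.6, 98.6]
tool_rot: [[0.008, -0.434, 0.901], [-0.006, 0.901, 0.434], [-1.0, -0.009, 0.004]]
wrist_force: [0.3, 0.1, -1.1]
opening: 42.5
[72.6  1.5 -1.4] [ 0.27522633  0.14364247 -1.05231627]
```

View pics/w21.png

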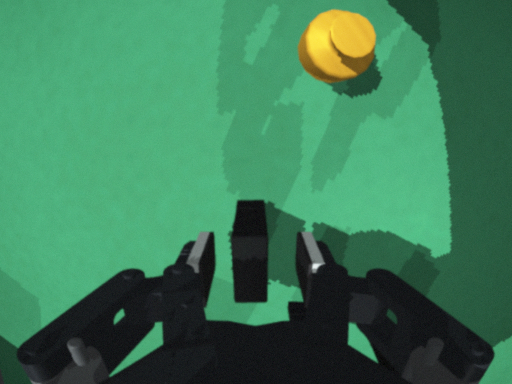

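Centred between the fingers (clip top ≈ (250,265), fingers at 205 and 305). Close and lift.

```bash
python3 -m creep '[[1,[0.1,0.1,-0.1],[0,0,0]],[1,[0,0,0],[0,0,0]],[1,[0,0,0],[0,0,0]],[1,[0,0,0],[0,0,0]]]'
python3 - <<'E'
from h import *
s=robot.sense();print(s["opening"],s["ee_pos"],s["wrist_force"])
E
```

```text
time_s: 20.55
ee_pos: [394.5, -315.7, 99.0]
tool_rot: [[0.01, -0.434, 0.901], [-0.008, 0.901, 0.434], [-1.0, -0.011, 0.005]]
wrist_force: [0.5, 0.3, -1.0]
opening: 14.8
14.796565201979417 [ 394.53443289 -315.69335482   98.97578693] [ 0.4921381   0.33344687 -0.96298061]
```

```bash
python3 -m creep '[[1,[-3,0,0],[0,0,0]],[1,[-5,0,0],[0,0,0]],[1,[-5,0,0],[0,0,0]],[1,[-3,0,0],[0.1,0,0]],[1,[0,0,0],[0.179,0,0]],[1,[0,0,0],[0.179,0,0]],[1,[0,0,0],[0.179,0,0]],[1,[0,0,0],[0.179,0,0]]]'|tail -1
python3 -m creep '[[1,[0,0,0],[0.179,0,0]],[1,[0,0,0],[0.179,0,0]],[1,[0,0,0],[0.179,0,0]],[1,[0,0,0],[0.179,0,0]],[1,[0,0,0],[0.179,0,0]],[1,[0,0,0],[0.08,0,0]],[1,[0,0,0],[0,0,0]]]'
python3 - <<'E'
from h import *
s=robot.sense();print(s["ee_pos"],np.degrees(np.arctan2(s["tool_rot"][1,2],s["tool_rot"][0,2])),s["qpos"][5])
snap("wrist","w22")
E
```

```text
opening: 14.4
time_s: 22.42
ee_pos: [392.8, -314.2, 265.4]
tool_rot: [[0.011, 0.986, 0.168], [-0.009, 0.169, -0.986], [-1.0, 0.009, 0.011]]
wrist_force: [0.1, 0.1, -0.2]
opening: 15.1
[ 392.80189701 -314.1849648   265.38997901] -80.30371384352027 131.64726701272662
```

View pics/w22.png

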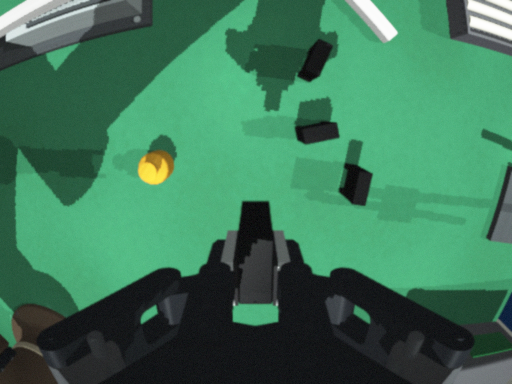

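```bash
python3 -m creep '[[1,[0,2.4,-4.8],[-0.057,0,0]],[1,[0,2.4,-4.8],[0,0,0]],[1,[0,2.4,-4.8],[0,0,0]],[1,[0,2.4,-4.8],[0,0,0]],[1,[0,2.4,-4.8],[0,0,0]],[1,[0,2.4,-4.8],[0,0,0]],[1,[0,0,0],[0,0,0]]]'
python3 - <<'E'
from h import *
s=robot.sense();print(s["ee_pos"],es(s["ee_pos"]),np.degrees(np.arctan2(s["tool_rot"][1,2],s["tool_rot"][0,2])),s["qpos"][5])
snap("wrist","w23")
a=cv2.imread("pics/w23.png")
cv2.imwrite("pics/z23.png",cv2.resize(a[110:230,130:330],None,fx=4,fy=4,interpolation=cv2.INTER_CUBIC))
E
```

```text
time_s: 23.35
ee_pos: [472.9, 6.6, 263.5]
tool_rot: [[0.014, 0.972, 0.234], [-0.009, 0.235, -0.972], [-1.0, 0.012, 0.012]]
wrist_force: [-0.1, -0.7, -1.1]
opening: 15.0
[472.8520615    6.57015398 263.54471131] [ 9.7 71.6] -76.4418272266969 167.48666218652883
```

View pics/w23.png

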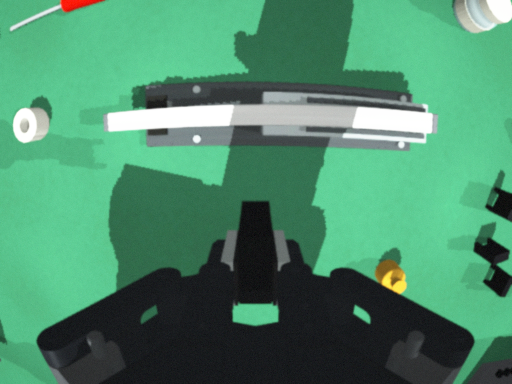

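View pics/z23.png

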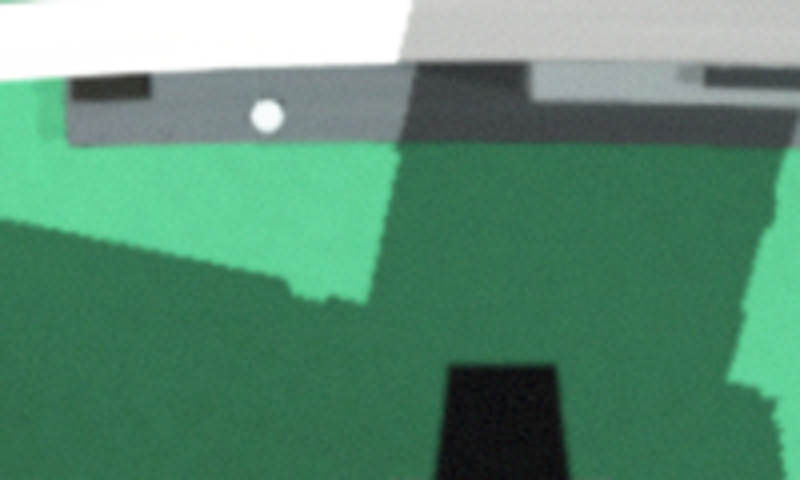

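```bash
python3 - <<'E'
from h import *
a=cv2.imread("pics/w23.png")
cv2.imwrite("pics/z24.png",cv2.resize(a[70:160,220:320],None,fx=8,fy=6.5,interpolation=cv2.INTER_CUBIC))
cv2.imwrite("pics/z25.png",cv2.resize(a[80:150,380:450],None,fx=8,fy=8,interpolation=cv2.INTER_CUBIC))
E
```

```text
(no output)
```

View pics/z24.png

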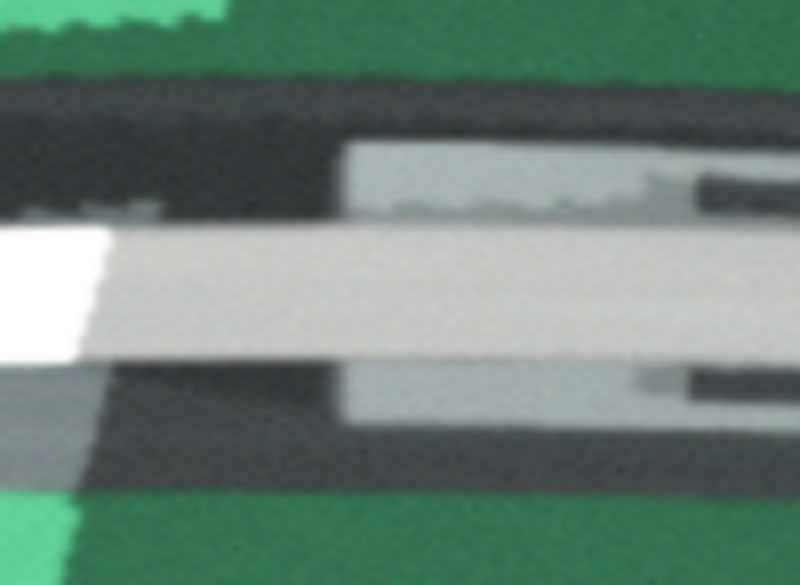

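View pics/z25.png

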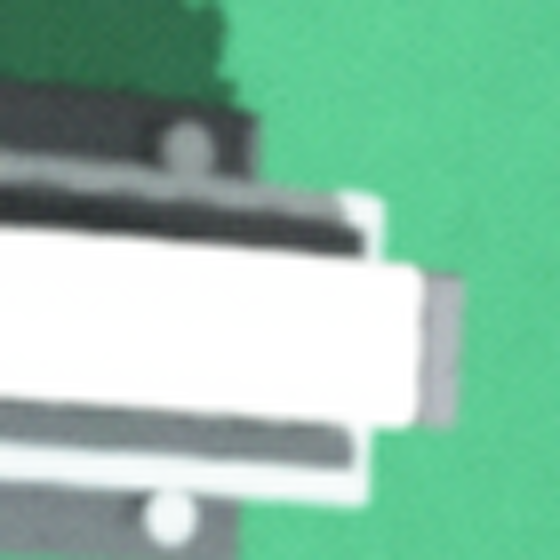

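```bash
python3 - <<'E'
from h import *
d=load("w23")
for n,p,z in [("ef",(262.75,91.85),60),("en",(262.5,135.2),60),("tf",(262.7,104.2),78),("tn",(262.7,125.4),78),
 ("tf2",(300,70+228/6.5),79),("tn2",(300,70+362/6.5),79),("tailf",(380+460/8,80+275/8),97),("tailn",(380+455/8,80+427/8),97)]:
    X=plane(d,p,z);print(n,X.round(1),es(X))
E
```

```text
ef [563.1  19.5  60. ] [  2.1 -19.3]
en [524.3  10.3  60. ] [ 1.8 20.6]
tf [551.2  17.4  78. ] [ 2.6 -7.2]
tn [533.5  13.   78. ] [ 2.4 11. ]
tf2 [558.4 -13.5  79. ] [-29.1  -7.3]
tn2 [541.2 -17.9  79. ] [-29.5  10.5]
tailf [ 588.7 -136.    97. ] [-155.3   -9.3]
tailn [ 571.9 -140.5   97. ] [-155.9    8.1]
```

```bash
python3 -m creep '[[1,[0,3.4,0],[0,-0.108,-0.011]],[1,[0,3.4,0],[0,0,0]],[1,[0,0,0],[0,0,0]]]'
cat > clip.py <<'E'
from h import *
s=robot.sense();R=s["tool_rot"];c=s["ee_pos"]+R@[73,0.5,0]
print("clip at",es(c),(c[2]-60).round(1),"tilt",np.round([R[:2,0]@DX,R[:2,0]@DY,R[:2,2]@DY],3))
# target
T=np.array([*(E0+1.5*DX+1.5*DY),c[2]]); dd=R.T@(T-c); print("tool move for lateral",dd.round(1)); print(s["wrist_force"].round(2),s["opening"])
E
python3 clip.py
```

```text
time_s: 23.78
ee_pos: [539.7, 18.3, 264.4]
tool_rot: [[0.028, 0.973, 0.229], [-0.122, 0.231, -0.965], [-0.992, -0.0, 0.125]]
wrist_force: [0.5, -0.4, -0.7]
opening: 15.3
clip at [-3.   3.3] 132.0 tilt [-0.125 -0.    -0.007]
tool move for lateral [-0.6  1.8 -4.5]
[ 0.52 -0.45 -0.74] 15.282828848572915
```

```bash
python3 -m creep '[[1,[2.5,0.2,-0.75],[0,0,0]],[1,[2.5,0,-0.3],[0,0,0]],[1,[2.4,0,-0.3],[0,0,0]],[1,[0,0,0],[0,0,0]]]'|head -1
python3 clip.py
python3 - <<'E'
from h import *
snap("wrist","w26");snap("scene","s26")
b=cv2.imread("pics/s26.png")
cv2.imwrite("pics/z26.png",cv2.resize(b[110:260,160:310],None,fx=4,fy=4,interpolation=cv2.INTER_CUBIC))
E
```

```text
time_s: 24.28
clip at [-3.5  5.2] 55.7 tilt [-0.126  0.002 -0.002]
tool move for lateral [-0.6  3.8 -5. ]
[-0.56 -0.71 -1.15] 14.816822153895592
```

View pics/w26.png

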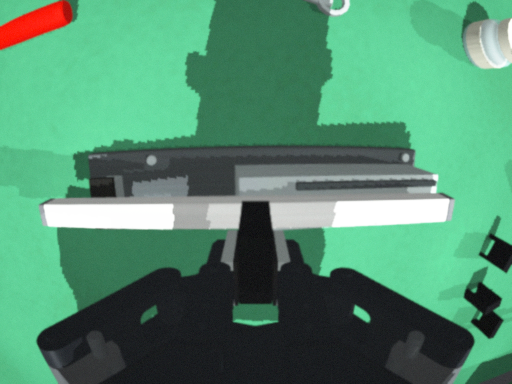

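View pics/z26.png

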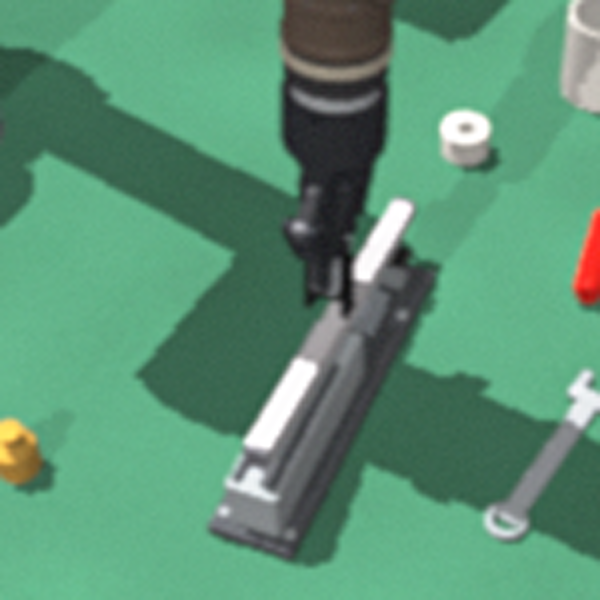

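```bash
python3 - <<'E'
from h import *
a=cv2.imread("pics/w26.png")
cv2.imwrite("pics/z27.png",cv2.resize(a[150:240,200:310],None,fx=7,fy=6.5,interpolation=cv2.INTER_CUBIC))
E
```

```text
(no output)
```

View pics/z27.png

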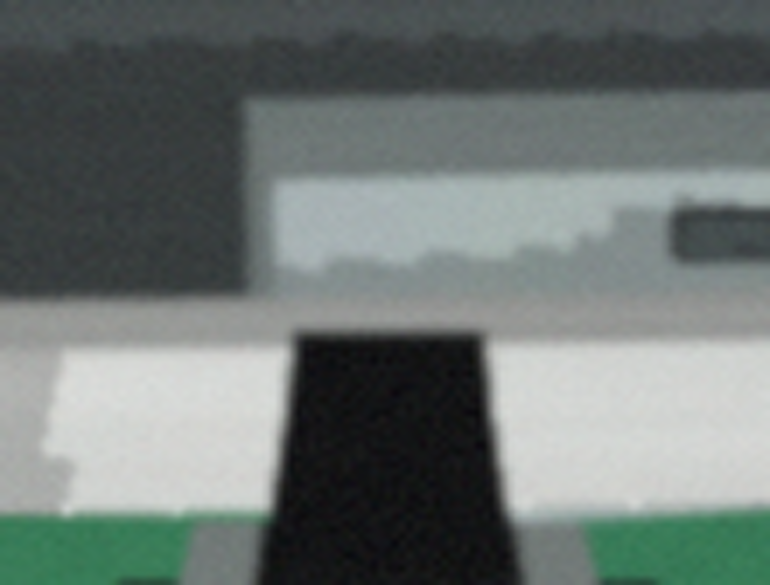

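```bash
python3 - <<'E'
from h import *
d=load("w26");f=lambda u,v:(200+u/7,150+v/6.5)
X=plane(d,f(272,178),60);print("corner",X,es(X)-np.array([0,-20]))
for n,p in [("tf",(390,342)),("tn",(390,513)),("tf l",(60,348)),("tn l",(60,513)),("tf r",(740,337)),("tn r",(740,511))]: print(n,es(plane(d,f(*p),78)))
# clip far bottom edge: intersect with tool plane x=99
for p in [(297,333),(485,333)]:
    o,w=ray(d,f(*p)); ot=d["rot"].T@(o-d["ee"]);wt=d["rot"].T@w
    print("clip bottom far, tool",(ot+wt*(99-ot[0])/wt[0]).round(1), "x47",(ot+wt*(47-ot[0])/wt[0]).round(1))
E
```

```text
corner [564.07169715  19.12857997  60.        ] [ 1.5 -0.1]
tf [-7.8 -7.5]
tn [-7.8 10.5]
tf l [21.9 -8. ]
tn l [22.8  9.2]
tf r [-40.7  -6.8]
tn r [-41.8  12.2]
clip bottom far, tool [99.  18.  -8.4] x47 [47. 34. -6.]
clip bottom far, tool [99.  18.   7.5] x47 [47.  34.1  5. ]
```

```bash
sed -i 's/R@\[73,0.5,0\]/R@[73,0,-0.4]/; s/+1.5\*DY/+1.1*DY/' clip.py; python3 -m creep '[[1,[0.3,0.45,-0.45],[0,0,0]],[1,[0.3,0,-0.05],[0,0,0]],[1,[0,0,0],[0,0,0]]]'|head -1
python3 clip.py
```

```text
time_s: 24.75
clip at [ 0.7 -2.2] 53.9 tilt [-0.127 -0.006 -0.001]
tool move for lateral [-0.1 -3.3 -0.8]
[ 0.17  0.25 -0.33] 14.890347932398315
```

```bash
python3 -m creep '[[1,[0,-0.25,-0.08],[0,0,0]],[1,[0,0,0],[0,0,0]],[1,[0,0,0],[0,0,0]]]'|head -1
python3 clip.py
```

```text
time_s: 25.12
clip at [1.7 0.4] 54.2 tilt [-0.127 -0.007 -0.001]
tool move for lateral [ 0.  -0.7  0.2]
[ 0.47  0.8  -0.31] 14.958677644796134
```

Good. Descend straight: 15 mm, then check.

```bash
python3 -m creep '[[1,[0.8,-0.05,-0.1],[0,0,0]],[1,[0.8,0,-0.1],[0,0,0]],[1,[0,0,0],[0,0,0]],[1,[0,0,0],[0,0,0]]]'|head -1
python3 clip.py
python3 - <<'E'
from h import *
snap("wrist","w28")
a=cv2.imread("pics/w28.png")
cv2.imwrite("pics/z28.png",cv2.resize(a[150:260,160:350],None,fx=4.2,fy=4.2,interpolation=cv2.INTER_CUBIC))
E
```

```text
time_s: 25.62
clip at [1.7 1.2] 36.3 tilt [-0.127 -0.006 -0.001]
tool move for lateral [0.  0.1 0.2]
[0.69 0.04 0.24] 15.107157330786094
```

View pics/z28.png

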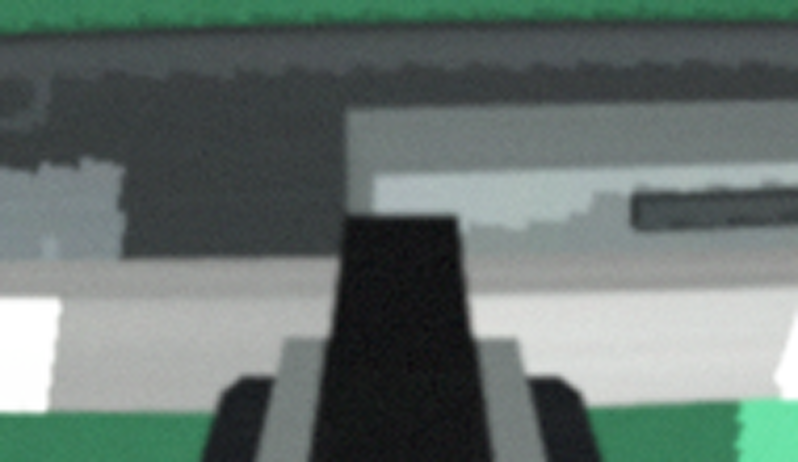

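```bash
python3 -m creep '[[1,[0.25,0,-0.03],[0,0,0]],[1,[0.2,0,-0.02],[0,0,0]],[1,[0,0,0],[0,0,0]],[1,[0,0,0],[0,0,0]]]'|head -1
python3 clip.py
```

```text
time_s: 26.18
clip at [1.6 0.9] 31.8 tilt [-0.127 -0.006 -0.001]
tool move for lateral [ 0.  -0.2  0.1]
[-0.62  0.11 -0.13] 14.92181136647418
```

```bash
python3 -m creep '[[1,[0.1,0,-0.01],[0,0,0]],[1,[0,0,0],[0,0,0]],[1,[0,0,0],[0,0,0]]]'|head -1
python3 clip.py
```

```text
time_s: 26.55
clip at [1.6 0.8] 30.9 tilt [-0.127 -0.007 -0.001]
tool move for lateral [ 0.  -0.3  0.1]
[ 0.2 -0.1 -0.5] 15.068253162664366
```

```bash
python3 -m creep '[[0.5,[0,0,0],[0,0,0]],[0.4,[0,0,0],[0,0,0]],[0.2,[0,0,0],[0,0,0]],[0.1,[0,0,0],[0,0,0]],[0.1,[0,0,0],[0,0,0]],[0.1,[0,0,0],[0,0,0]]]'
python3 - <<'E'
from h import *
snap("wrist","w29")
a=cv2.imread("pics/w29.png")
cv2.imwrite("pics/z29.png",cv2.resize(a[150:310,140:370],None,fx=3.4,fy=3.4,interpolation=cv2.INTER_CUBIC))
E
```

```text
time_s: 27.3
ee_pos: [541.4, 23.1, 163.6]
tool_rot: [[0.035, 0.974, 0.224], [-0.122, 0.227, -0.966], [-0.992, 0.007, 0.127]]
wrist_force: [0.2, 0.7, 0.3]
opening: 38.2
```

View pics/z29.png

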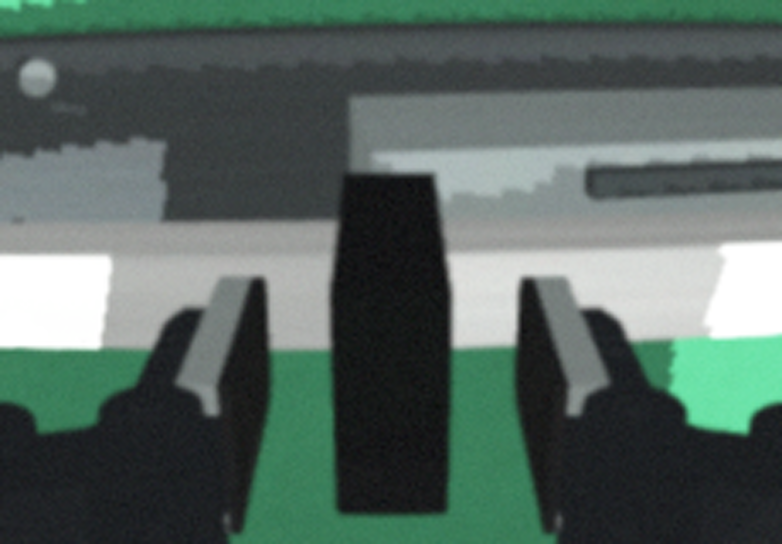

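```bash
python3 -m creep '[[0.1,[-1,0,0],[0,0,0]],[0.1,[-3,0,0],[0,0,0]],[0.1,[-5,0,0],[0,0,0]],[0.1,[-3,-4,0],[0,0.1,0]],[0.1,[0,-4,0],[0,0,0]],[0.1,[0,0,0],[0,0,0]]]'|head -2
python3 - <<'E'
from h import *
d=snap("wrist","w30");snap("scene","s30");snap("top","t30")
print(d["ee"],d["rot"][:,0])
a=cv2.imread("pics/w30.png");b=cv2.imread("pics/s30.png")
cv2.imwrite("pics/z30.png",cv2.resize(a[80:220,190:330],None,fx=5,fy=4.2,interpolation=cv2.INTER_CUBIC))
cv2.imwrite("pics/y30.png",cv2.resize(b[130:260,180:300],None,fx=4.5,fy=4.5,interpolation=cv2.INTER_CUBIC))
E
```

```text
time_s: 28.1
ee_pos: [457.4, 20.1, 289.5]
[457.36032646  20.13436733 289.48906584] [ 0.01466013 -0.02252032 -0.99963889]
```

View pics/w30.png

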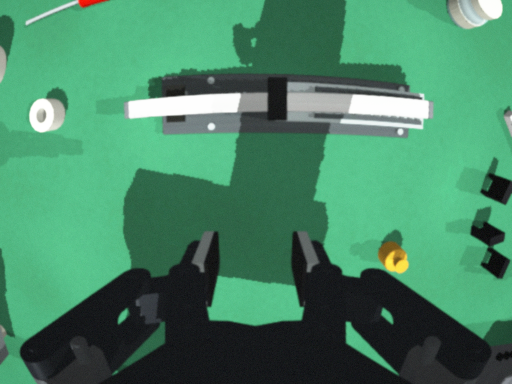

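View pics/z30.png

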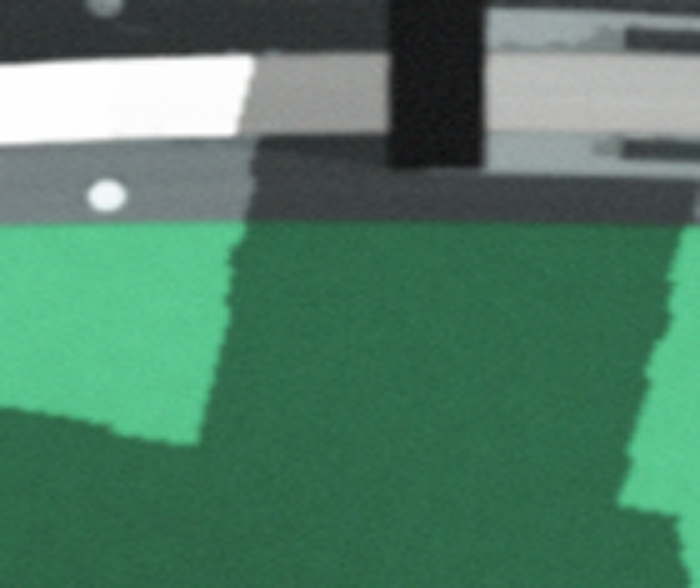

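View pics/y30.png

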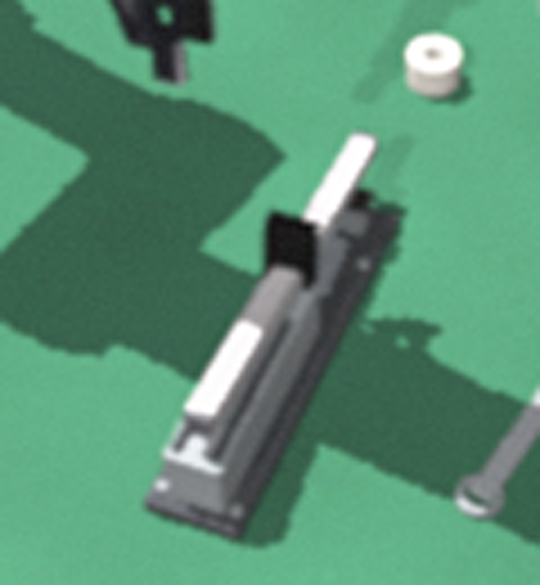

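```bash
python3 - <<'E'
from h import *
d=load("w30")
f=lambda u,v:(190+u/5,80+v/4.2)
A=plane(d,f(390,166),64);B=plane(d,f(484,166),64);print(es(A),es(B))
a=cv2.imread("pics/w30.png")
m=(a.max(2)<45).astype(np.uint8)[60:130,255:300]
ys,xs=np.nonzero(m); print(xs.min()+255,xs.max()+255,ys.min()+60,ys.max()+60)
cv2.imwrite("pics/x30.png",cv2.resize(np.clip(a[60:130,230:330].astype(float)*2,0,255).astype(np.uint8),None,fx=8,fy=8,interpolation=cv2.INTER_CUBIC))
# width of tube at nose/tail
for u in (135,420):
    col=a[85:130,u].astype(int); print(u,[int(x.min()) for x in col])
E
```

```text
[ 9.1 19.1] [-9.6 18.8]
267 286 77 120
135 [90, 85, 88, 86, 86, 79, 85, 81, 81, 78, 76, 76, 79, 82, 104, 187, 248, 254, 254, 254, 254, 254, 254, 254, 254, 254, 254, 253, 253, 253, 253, 251, 232, 147, 90, 91, 94, 96, 93, 91, 94, 95, 88, 88, 91]
420 [88, 87, 90, 87, 88, 89, 91, 107, 166, 213, 210, 194, 120, 70, 146, 238, 253, 254, 254, 253, 254, 253, 254, 254, 254, 254, 254, 254, 254, 253, 253, 253, 249, 235, 218, 182, 146, 130, 129, 159, 220, 238, 237, 218, 136]
```

View pics/x30.png

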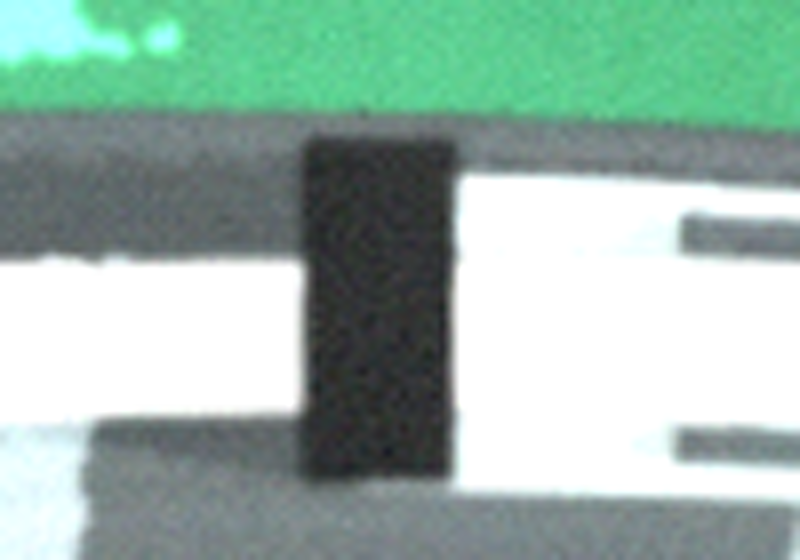

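```bash
python3 - <<'E'
from h import *
d=load("w30")
P=[plane(d,(230+u/8,60+v/8),115.5) for u,v in [(303,138),(457,138),(452,478),(304,478)]]
for p in P: print(es(p))
print("c",es(np.mean(P,0)))
t=load("t30"); a=cv2.imread("pics/t30.png")
cv2.imwrite("pics/x31.png",cv2.resize(a[160:230,200:340],None,fx=5,fy=5,interpolation=cv2.INTER_CUBIC))
E
```

```text
[ 12.8 -16.5]
[ -2.8 -16.9]
[-2.6 18.3]
[12.5 18.5]
c [5.  0.8]
```

View pics/x31.png

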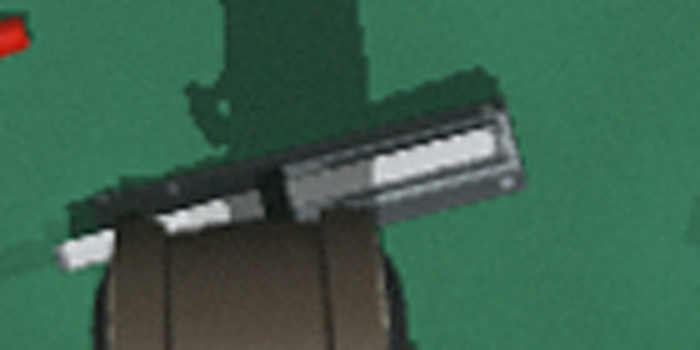

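```bash
python3 - <<'E'
from h import *
d=load("w30");a=cv2.imread("pics/w30.png")
for x0 in (110,410):
    pass
cv2.imwrite("pics/x32.png",np.hstack([cv2.resize(a[90:130,115:155],None,fx=9,fy=9,interpolation=cv2.INTER_CUBIC),cv2.resize(a[90:130,400:440],None,fx=9,fy=9,interpolation=cv2.INTER_CUBIC)]))
E
```

```text
(no output)
```

View pics/x32.png

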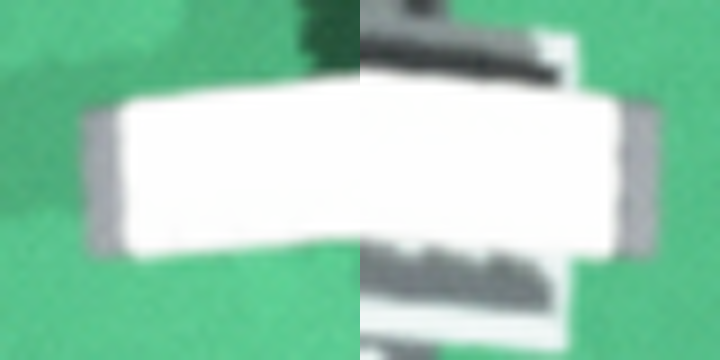

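```bash
python3 - <<'E'
from h import *
d=load("w30")
N=[(115+82/9,90+108/9),(115+90/9,90+255/9)];T=[(400+299/9,90+105/9),(400+294/9,90+257/9)]
for zn,zt in [(78,78),(58.5,97)]:
    n=np.mean([plane(d,p,zn) for p in N],0);t=np.mean([plane(d,p,zt) for p in T],0)
    wn=np.linalg.norm(plane(d,N[0],zn)-plane(d,N[1],zn));wt=np.linalg.norm(plane(d,T[0],zt)-plane(d,T[1],zt))
    print(zn,zt,es(n),es(t),np.linalg.norm(n-t).round(1),wn.round(1),wt.round(1))
E
```

```text
78 78 [150.5   5.2] [-168.9   -1.6] 319.5 16.4 18.5
58.5 97 [159.    4.5] [-155.5   -0.5] 316.9 17.5 17.2
```

```bash
python3 -m creep '[[0.1,[0,0,0],[0,0,0]],[0.1,[0,0,0],[0,0,0]]]'|head -2; python3 -c "
from plant import robot
print(robot.hand_in())"
```

```text
time_s: 28.5
ee_pos: [460.8, 21.0, 287.5]
the job is handed in; nothing more can be done
None
```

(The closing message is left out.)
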